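# Sort and square up the paint sample boards

## Task

File the painted sample boards by colour: each tray keeps the board on its floor as the bottom of the pile, and all three red boards must end stacked in the tray with the bottom red board, all three blue ones in the tray with the bottom blue board. One blue board has been left on top of the red one, so it has to move over. Make both piles square, every board flat and its edges flush with the board beneath, and do not knock or shift the top, the tub or the jar standing near the work.

Things in the scene. Friction and masses are not known exactly. Their poses are not given: they have to be found in the camera images.
- base_red: A plywood colour-sample board, 50 x 90 x 10 mm, red painted top, a bare strip with a small dark dot (mock hanging hole, solid) at its +y end. Origin at the centre of its underside, x across the 50 mm width, y along the 90 mm length, z up out of the painted face. Loose, about 60 g. Starts as the lowest board in its tray, on the tray's floor, and stays there.
- base_blue: A plywood colour-sample board, 50 x 90 x 10 mm, blue painted top, a bare strip with a small dark dot (mock hanging hole, solid) at its +y end. Origin at the centre of its underside, x across the 50 mm width, y along the 90 mm length, z up out of the painted face. Loose, about 60 g. Starts alone in its tray, on the tray's floor, and stays there as the lowest board.
- red_1: A plywood colour-sample board, 50 x 90 x 10 mm, red painted top, a bare strip with a small dark dot (mock hanging hole, solid) at its +y end. Origin at the centre of its underside, x across the 50 mm width, y along the 90 mm length, z up out of the painted face. Loose, about 60 g. Starts flat on the bench.
- red_2: A plywood colour-sample board, 50 x 90 x 10 mm, red painted top, a bare strip with a small dark dot (mock hanging hole, solid) at its +y end. Origin at the centre of its underside, x across the 50 mm width, y along the 90 mm length, z up out of the painted face. Loose, about 60 g. Starts flat on the bench.
- blue_1: A plywood colour-sample board, 50 x 90 x 10 mm, blue painted top, a bare strip with a small dark dot (mock hanging hole, solid) at its +y end. Origin at the centre of its underside, x across the 50 mm width, y along the 90 mm length, z up out of the painted face. Loose, about 60 g. Starts flat on the bench.
- blue_stray: A plywood colour-sample board, 50 x 90 x 10 mm, blue painted top, a bare strip with a small dark dot (mock hanging hole, solid) at its +y end. Origin at the centre of its underside, x across the 50 mm width, y along the 90 mm length, z up out of the painted face. Loose, about 60 g. Starts crookedly on top of base_red, in the wrong tray.
- tray_red: The red boards' tray (known by the red board on its floor; the two trays look alike): pale wood, fixed, 80 x 136 mm outside; floor 8 mm thick, inner length 116 mm along y between two end walls 10 mm thick and 32 mm high (from the bench); both long sides (at +x and -x) are open. Origin at the centre of its underside, on the bench.
- tray_blue: The blue boards' tray (known by the blue board on its floor; the two trays look alike): pale wood, fixed, 80 x 136 mm outside; floor 8 mm thick, inner length 116 mm along y between two end walls 10 mm thick and 32 mm high (from the bench); both long sides (at +x and -x) are open. Origin at the centre of its underside, on the bench.
- spin_top: Bystander: blue wooden spinning top, 43 mm across, 54 mm high, standing between the trays. Origin at the centre of its underside.
- yellow_tub: Bystander: yellow rectangular paint tub, 72 x 57 x 38 mm. Origin near the centre of its underside.
- bare_jar: Bystander: unpainted round wooden jar, 63 mm across, 54 mm high. Origin at the centre of its underside.

How it is judged:
At the end, for the whole second after the job is handed in: In each tray, three boards of its colour in one flat pile at rest: bottom board on the floor within 20 mm of tray centre in x and y, 0.25 rad; the others 10 and 20 mm (+-3) above it, any order, either way round, within 7 mm and 0.12 rad of it; all tilted under 0.06 rad (x of base_red in the frame of tray_red between -0.02 and 0.02 m and z of base_red in the frame of tray_red between 0.005 and 0.011 m and y of base_red in the frame of tray_red between -0.02 and 0.02 m and angle between the y axis of base_red and the y axis of tray_red, either way round below 0.25 rad and horizontal distance between each of red_1, red_2 and base_red below 0.007 m and angle between the y axis of each of red_1, red_2 and the y axis of base_red, either way round below 0.12 rad and ((z of red_1 in the frame of base_red between 0.007 and 0.013 m and z of red_2 in the frame of base_red between 0.017 and 0.023 m) or (z of red_1 in the frame of base_red between 0.017 and 0.023 m and z of red_2 in the frame of base_red between 0.007 and 0.013 m)) and angle between each of red_1, red_2, base_red, blue_1, blue_stray, base_blue's own z axis and vertical below 0.06 rad and linear speed of each of red_1, red_2, base_red, blue_1, blue_stray, base_blue below 0.02 m/s and x of base_blue in the frame of tray_blue between -0.02 and 0.02 m and z of base_blue in the frame of tray_blue between 0.005 and 0.011 m and y of base_blue in the frame of tray_blue between -0.02 and 0.02 m and angle between the y axis of base_blue and the y axis of tray_blue, either way round below 0.25 rad and horizontal distance between each of blue_1, blue_stray and base_blue below 0.007 m and angle between the y axis of each of blue_1, blue_stray and the y axis of base_blue, either way round below 0.12 rad and ((z of blue_1 in the frame of base_blue between 0.007 and 0.013 m and z of blue_stray in the frame of base_blue between 0.017 and 0.023 m) or (z of blue_1 in the frame of base_blue between 0.017 and 0.023 m and z of blue_stray in the frame of base_blue between 0.007 and 0.013 m))); the robot touches nothing.
It fails at once if the spinning top is shifted by more than 30 mm or tipped (distance of spin_top from where it was at the start of the episode above 0.03 m or angle between spin_top's own z axis and vertical above 0.5 rad).
It fails at once if the yellow tub is shifted by more than 30 mm or tipped (distance of yellow_tub from where it was at the start of the episode above 0.03 m or angle between yellow_tub's own z axis and vertical above 0.5 rad).
It fails at once if the jar is shifted by more than 30 mm or tipped (distance of bare_jar from where it was at the start of the episode above 0.03 m or angle between bare_jar's own z axis and vertical above 0.5 rad).
It also fails if it takes over 72 s, if anything falls off the work surface, if the arm or the gripper's body presses on something with over 40 N, if the wrist force passes 120 N, or if a joint passes its speed limit or range.

## Robot

A 6-joint arm with a two-finger parallel gripper is mounted at the origin on a cart in front of the work surface, level with it; the furniture and walls round the work are solid. World frame = base frame: x ahead of the robot, y to its left, z up, the work surface at z = 0. Lengths are in m, angles in rad, forces in N, time in s.
With the tool pointing down it reaches from about 0.25 to 0.725 m from the base axis. Payload 4 kg.
Tool frame: the origin (TCP) lies at the very end of the fingers, on their centre line; the grasp point (between the pads) lies 19 mm behind it; z points along the fingers, y is the line along which they close (so a half turn about z gives the same grasp; the last joint's range is limited). The gripper opens to 85 mm and grips with 20 to 120 N. Pads are 22 mm wide; open, the fingers measure 114 mm over their backs; the gripper's body (76 mm by 85 mm) begins 54 mm behind the grasp point. The pads swing forward as they close: fully open they stand 13 mm farther back than shut.
Start: joints at [1.209, 0.241, 0.005, 1.335, 0, 1.571], TCP at [0.177, 0.468, 0.207] pointing down, gripper open.
Joint ranges: [-2.72, 2.72], [-1.05, 1.87], [-1.09, 1.28], [-1.99, 2.15], [-1.42, 1.44], [-3.14, 3.14]. Speed limits (rad/s): [2.79, 2.79, 3.14, 3.14, 3.14, 3.14].

## Interface

Orientations are given as a unit quaternion [x, y, z, w].
In Python, from workcell import telemetry, vision, workorder gives the robot as it stands.
- The arm moves only by the shell command python3 -m inch 'ROWS'. ROWS is JSON, a list of rows, each a list of 3 entries, a list of its own where there are three numbers: the turn, a rotation vector about the tool's x, y, z scaled (see below), then the shift along the tool's x, y, z scaled (see below), then the closure, from -1 (fully open) to 1 (shut). A call has 1 to 10 rows; each row shifts and turns the commanded pose from where the row before left it, along the tool's axes as they then stand; what a row does not reach is not made up. The controller multiplies each number of a shift by 0.3 m and each number of a turn by 360 degrees. A row lasts 1/12 s, in which the tool goes at most 41.7 mm and 7.16 degrees, less where a joint would pass 70% of its speed; a pose out of reach is approached as far as the arm can. A call with a number of a shift or a turn outside -1 to 1 is refused whole. A call with a gripper value outside its range is refused whole. The fingers move at their own pace and stop on an object; the grip force is fixed at half the most. Time passes only in rows, so rows that do not move let the fingers close. It gives the time, the measured TCP pose, the force, the opening and the grip force at its end, in the units of the state.
- telemetry.get_obs(): the state, without advancing time (a new reading comes with each control period).
- vision.camera(name): name is "scene" or "top"; returns a dict with "img" (384x512x3 uint8, red, green, blue), "fov_y" (degrees; the focal length in pixels is half the picture's height over the tangent of half this angle, whatever the lens; pixels are square), "cx", "cy" (the principal point, pixels), "pose" (4x4, takes a point from camera to world coordinates). Camera axes: x right, y up, looking along -z (the intrinsics and any distortion apply to the point x, -y, -z); pixel columns grow to the right and rows downward; lengths in m; the calibration is good to about 2 mm. A picture is of the moment at which its call begins. There is no depth.
- workorder.job_done(): hands the job in; it is judged then, once.
The state is a dict: "clock": time; "joint_pos": joint angles; "joint_vel": joint speeds; "tau": joint torques, N m; "eef_pos": TCP position; "tool_rot": TCP orientation; "ft_force": force on the tool from outside, world axes, zero at the start; "ft_torque": the same for the moment, N m; "grip_width": finger opening in m; "grasp_force": force on a finger pad.
Only numpy, scipy, OpenCV 4.12 (cv2) and the standard library are available. Lean on these libraries where they do the work, as an engineer would, in place of code of your own. Each camera call takes 0.05 s, during which the arm holds its last target. There are 200 camera calls.

## Working session

There is one attempt and no reset: what is moved stays moved. The work goes in short steps, Python scripts to look and compute and a shell command to move; the robot and the scene stay as the last step left them, time stands still between calls to the robot, and variables do not carry over. Pictures are saved under pics/ and viewed, at most 10 in all, crops included, and the job is handed in when it is done.

```bash
mkdir -p pics; ls; python3 - <<'E'
from workcell import telemetry, vision
import cv2
for n in ("top","scene"):
    c=vision.camera(n); cv2.imwrite(f"pics/{n}0.png",cv2.resize(c["img"][:,:,::-1],(800,600),interpolation=cv2.INTER_CUBIC))
    print(n,{k:v for k,v in c.items() if k!="img"})
print(telemetry.get_obs())
E
```

```text
pics
top {'fov_y': 57.05093590893771, 'cx': 253.7940030812283, 'cy': 181.49663770827584, 'pose': array([[-0.03239053,  0.97452979, -0.22190662,  0.3169284 ],
       [-0.9994711 , -0.03093897,  0.01001528, -0.00248048],
       [ 0.00289463,  0.22211365,  0.97501649,  0.964031  ],
       [ 0.        ,  0.        ,  0.        ,  1.        ]])}
scene {'fov_y': 56.18173337923609, 'cx': 251.3441411175988, 'cy': 194.14776037912932, 'pose': array([[-0.63260833,  0.4745834 , -0.61202721, -0.02189961],
       [-0.77423811, -0.40695003,  0.48471334,  0.44149859],
       [-0.01902759,  0.78048848,  0.62488053,  0.62514267],
       [ 0.        ,  0.        ,  0.        ,  1.        ]])}
{'clock': 0.1, 'joint_pos': array([ 1.20899325e+00,  2.41347918e-01,  3.88146489e-03,  1.33517274e+00,
       -1.38872241e-05,  1.57076673e+00]), 'joint_vel': array([ 0.00065844, -0.00152553,  0.00227844,  0.00024316, -0.0012303 ,
       -0.00073737]), 'tau': array([ 4.02729656e-04, -3.73138261e+01,  2.53009790e+01,  1.08623868e-02,
        8.06098910e-05, -9.30018558e-06]), 'eef_pos': array([0.17677638, 0.46707764, 0.20600546]), 'tool_rot': array([ 1.79901838e-01,  9.83684136e-01, -9.07641689e-04, -1.58963706e-04]), 'ft_force': array([ 0.22568605,  0.09594189, -0.34617026]), 'ft_torque': array([-0.00858692,  0.02527517,  0.03110776]), 'grasp_force': 0.0, 'grip_width': 0.08537661793995971}
```

View pics/top0.png

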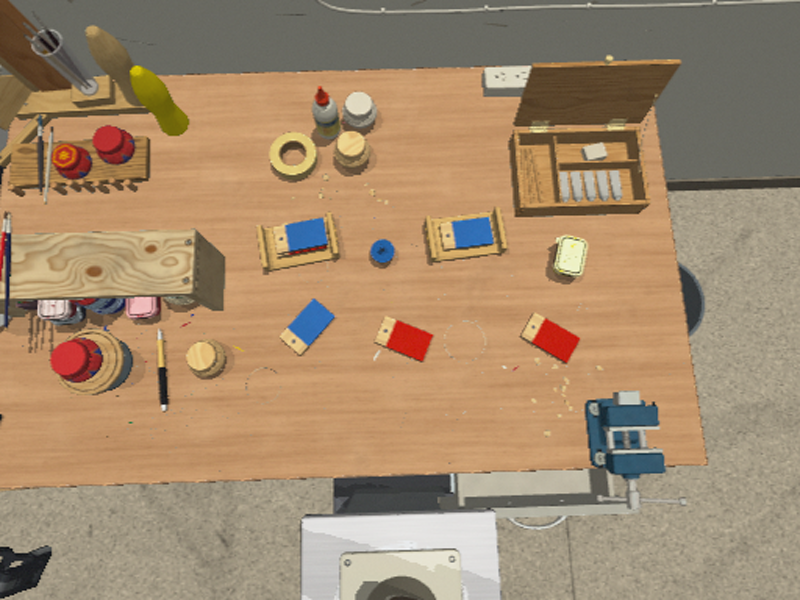

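View pics/scene0.png

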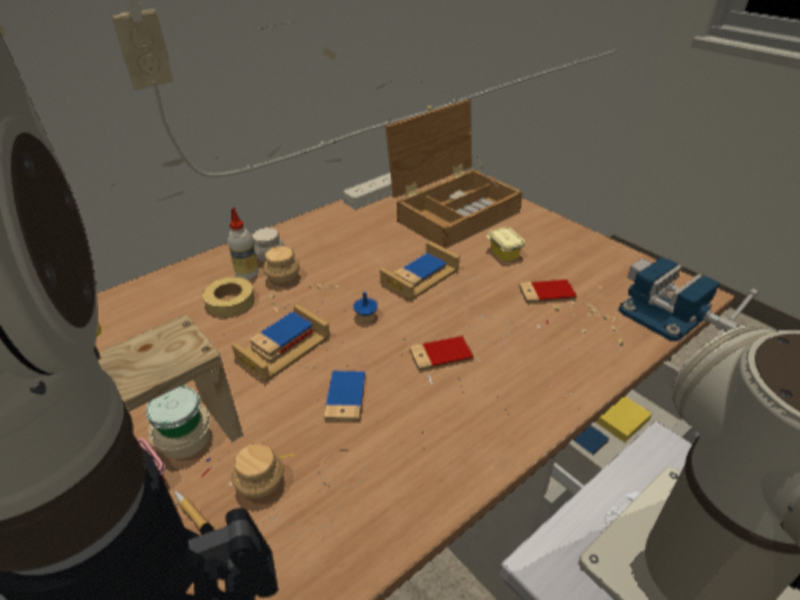

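```bash
cat > h.py <<'E'
import numpy as np, cv2
from workcell import telemetry, vision
from scipy.spatial.transform import Rotation as R
def cam(n):
    c=vision.camera(n); c["f"]=192/np.tan(np.radians(c["fov_y"]/2)); return c
def w(c,u,v,z):
    d=c["pose"][:3,:3]@np.array([(u-c["cx"])/c["f"],-(v-c["cy"])/c["f"],-1]); o=c["pose"][:3,3]
    return (o+d*(z-o[2])/d[2])
def px(c,p):
    q=c["pose"][:3,:3].T@(np.asarray(p)-c["pose"][:3,3]); return c["cx"]-c["f"]*q[0]/q[2], c["cy"]+c["f"]*q[1]/q[2]
def crop(c,x0,y0,x1,y1,s,name):
    cv2.imwrite(name,cv2.resize(c["img"][y0:y1,x0:x1,::-1],None,fx=s,fy=s,interpolation=cv2.INTER_CUBIC))
def blobs(c,zs=None):
    """painted faces: colour, centroid px, minAreaRect"""
    hsv=cv2.cvtColor(c["img"],cv2.COLOR_RGB2HSV); H,S,V=cv2.split(hsv)
    out=[]
    for n,m in (("red",((H<5)|(H>174))&(S>180)&(V>90)),("blue",(H>100)&(H<120)&(S>150)&(V>80))):
        k,l,st,ce=cv2.connectedComponentsWithStats(m.astype(np.uint8))
        for i in range(1,k):
            if st[i,4]>150:
                cn,_=cv2.findContours((l==i).astype(np.uint8),0,2)
                out.append((n,ce[i],cv2.boxPoints(cv2.minAreaRect(cn[0])),st[i,4],l==i))
    return out
def go(x,y,z,axis_deg):
    """deltas in inch units: want tool y axis along axis_deg (mod 180) in world, tool down"""
    o=telemetry.get_obs(); r=R.from_quat(o["tool_rot"]); M=r.as_matrix()
    a=np.degrees(np.arctan2(M[1,1],M[0,1])); t=(axis_deg-a+90)%180-90
    d=M.T@(np.array([x,y,z])-o["eef_pos"])
    print("clock",round(o["clock"],2),"eef",o["eef_pos"].round(4),"tilt",M[:,2].round(3),"ydeg",round(a,1))
    print("shift units",(d/.3).round(4),"turn z deg",round(-t,2),"units",round(-t/360,4),"j6",o["joint_pos"][5].round(2))
E
python3 - <<'E'
from h import *
c=cam("top"); crop(c,160,125,390,240,3.4,"pics/c1.png")
for n,ce,b,a,_ in blobs(c):
    P=np.array([w(c,*p,.010)[:2] for p in b+.5]); print(n,a,ce.round(1),b.round(0).tolist(),"c",w(c,*ce,.01)[:2].round(4),
     "sides",np.linalg.norm(P[1]-P[0]).round(4),np.linalg.norm(P[2]-P[1]).round(4),"ang",np.degrees(np.arctan2(*(P[1]-P[0])[::-1])).round(1))
E
```

```text
red 345 [71.  90.7] [[56.0, 89.0], [72.0, 75.0], [88.0, 93.0], [71.0, 107.0]] c [0.8245 0.5155] sides 0.0641 0.078 ang -44.5
red 154 [ 49.1 104.1] [[34.0, 104.0], [46.0, 89.0], [61.0, 101.0], [48.0, 116.0]] c [0.7839 0.5756] sides 0.0561 0.0606 ang -34.2
red 452 [261.8 217.7] [[247.0, 222.0], [254.0, 205.0], [276.0, 214.0], [270.0, 231.0]] c [ 0.433  -0.0306] sides 0.0496 0.0671 ang -23.5
red 454 [355.5 217.6] [[340.0, 219.0], [349.0, 203.0], [371.0, 216.0], [362.0, 232.0]] c [ 0.4252 -0.2845] sides 0.05 0.0674 ang -33.9
red 505 [ 47.  228.2] [[30.0, 222.0], [59.0, 213.0], [66.0, 234.0], [36.0, 243.0]] c [0.4231 0.5468] sides 0.0791 0.0606 ang -73.5
blue 387 [302.1 148.5] [[290.0, 142.0], [312.0, 139.0], [315.0, 155.0], [292.0, 158.0]] c [ 0.6256 -0.1521] sides 0.066 0.0497 ang -83.3
blue 401 [195.7 149.6] [[182.0, 144.0], [206.0, 139.0], [209.0, 156.0], [186.0, 160.0]] c [0.6316 0.1489] sides 0.067 0.0502 ang -79.8
blue 152 [244.4 160.4] [[238.0, 154.0], [251.0, 154.0], [251.0, 167.0], [238.0, 167.0]] c [0.5958 0.0121] sides 0.0366 0.0379 ang -91.8
blue 424 [198.9 205.8] [[184.0, 209.0], [201.0, 191.0], [214.0, 202.0], [197.0, 221.0]] c [0.4709 0.1394] sides 0.0663 0.0485 ang -42.2
```

View pics/c1.png

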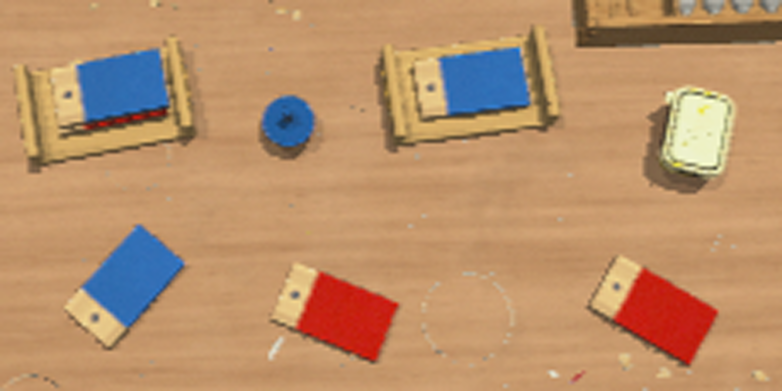

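```bash
cat >> h.py <<'E'
def boards(c,zf=lambda n,x,y: .010):
    res=[]
    for n,ce,b,a,m in blobs(c):
        if a<250 or ce[0]<150: continue
        x,y=w(c,*ce,.01)[:2]; z=zf(n,x,y)
        v,u=np.nonzero(m); P=np.array([w(c,p,q,z)[:2] for p,q in zip(u,v)])
        e,V=np.linalg.eigh(np.cov(P.T)); d=V[:,1]*np.sign(V[1,1])
        L=np.sqrt(12*e); C=P.mean(0)+d*.0115
        res.append((n,C,np.degrees(np.arctan2(d[1],d[0])),L)); print(n,"z",z,"centre",C.round(4),"y-axis deg",res[-1][2].round(1),"painted",L.round(4))
    return res
E
python3 - <<'E'
from h import *
c=cam("top")
boards(c,lambda n,x,y:.010 if x<.55 else .028 if y>0 else .018)
E
```

```text
red z 0.01 centre [ 0.4379 -0.0202] y-axis deg 65.7 painted [0.0496 0.0669]
red z 0.01 centre [ 0.4314 -0.2749] y-axis deg 57.2 painted [0.0501 0.0668]
blue z 0.018 centre [ 0.6215 -0.1395] y-axis deg 97.8 painted [0.0494 0.0651]
blue z 0.028 centre [0.6238 0.1573] y-axis deg 99.5 painted [0.0496 0.065 ]
blue z 0.01 centre [0.4625 0.1471] y-axis deg 137.7 painted [0.0484 0.0656]
```

```bash
python3 -m inch '[[[0,0,0.0185],[0,0,0],-1],[[0,0,0.0185],[0,0,0],-1],[[0,0,0.0185],[0,0,0],-1],[[0,0,0.0185],[0,0,0],-1],[[0,0,0.0185],[0,0,0],-1],[[0,0,0.0185],[0,0,0],-1],[[0,0,0.0185],[0,0,0],-1],[[0,0,0.0185],[0,0,0],-1],[[0,0,0.0185],[0,0,0],-1],[[0,0,0],[0,0,0],-1]]'
python3 - <<'E'
from h import *
c=cam("scene")
boards(c,lambda n,x,y:.010 if x<.55 else .028 if y>0 else .018)
go(.624,.157,.12,9.5)
E
```

```text
clock: 1.03
eef_pos: [0.1769, 0.4675, 0.2066]
tool_rot: [0.648, 0.762, -0.0, 0.0]
ft_force: [-0.2, -0.0, -0.4]
grip_width: 0.0855
grasp_force: 0.0
red z 0.01 centre [ 0.4314 -0.2706] y-axis deg 59.6 painted [0.0495 0.0652]
red z 0.01 centre [ 0.4379 -0.0159] y-axis deg 64.6 painted [0.0493 0.0653]
blue z 0.028 centre [0.6229 0.1606] y-axis deg 101.7 painted [0.0482 0.0643]
blue z 0.01 centre [0.4637 0.1502] y-axis deg 139.8 painted [0.0474 0.062 ]
clock 1.08 eef [0.1769 0.4675 0.2066] tilt [-0. -0. -1.] ydeg 9.5
shift units [-1.2658  1.2998  0.2889] turn z deg -0.03 units -0.0001 j6 2.61
```

```bash
python3 -m inch '[[[0,0,0],[-0.09,0.092,0],-1],[[0,0,0],[-0.09,0.092,0],-1],[[0,0,0],[-0.09,0.092,0],-1],[[0,0,0],[-0.09,0.092,0],-1],[[0,0,0],[-0.09,0.092,0],-1],[[0,0,0],[-0.09,0.092,0],-1],[[0,0,0],[-0.09,0.092,0],-1],[[0,0,0],[-0.09,0.092,0],-1],[[0,0,0],[-0.09,0.092,0],-1],[[0,0,0],[-0.09,0.092,0],-1]]' | head -2
python3 -m inch '[[[0,0,0],[-0.09,0.092,0],-1],[[0,0,0],[-0.09,0.092,0],-1],[[0,0,0],[-0.09,0.092,0],-1],[[0,0,0],[-0.09,0.092,0],-1],[[0,0,0],[0,0,0.1],-1],[[0,0,0],[0,0,0.1],-1],[[0,0,0],[0,0,0.08],-1],[[0,0,0],[0,0,0],-1]]'
python3 - <<'E'
from h import *
go(.624,.158,.018,9.5)
E
```

```text
clock: 1.92
eef_pos: [0.4944, 0.2445, 0.2068]
clock: 2.58
eef_pos: [0.6156, 0.1557, 0.116]
tool_rot: [0.647, 0.763, -0.005, -0.004]
ft_force: [-1.1, -0.2, -1.6]
grip_width: 0.0857
grasp_force: 0.0
clock 2.58 eef [0.6156 0.1557 0.116 ] tilt [-0.012 -0.003 -1.   ] ydeg 9.4
shift units [0.0031 0.0328 0.3262] turn z deg -0.06 units -0.0002 j6 1.65
```

```bash
python3 -m inch '[[[0,0,0],[0,0,0],-1],[[0,0,0],[0,0,0.1],-1],[[0,0,0],[0,0,0.1],-1],[[0,0,0],[0,0,0],-1],[[0,0,0],[0,0,0],-1],[[0,0,0],[0,0,0],-1]]'
python3 - <<'E'
from h import *
go(.624,.158,.015,9.5)
E
```

```text
clock: 3.08
eef_pos: [0.6212, 0.1579, 0.0658]
tool_rot: [0.647, 0.763, 0.002, 0.001]
ft_force: [-0.5, -0.0, 0.1]
grip_width: 0.0855
grasp_force: 0.0
clock 3.08 eef [0.6212 0.1579 0.0658] tilt [ 0.004  0.001 -1.   ] ydeg 9.4
shift units [-0.0013  0.0084  0.1693] turn z deg -0.12 units -0.0003 j6 1.66
```

```bash
python3 -m inch '[[[0,0,0],[0,0.008,0.06],-1],[[0,0,0],[0,0,0.06],-1],[[0,0,0],[0,0,0.035],-1],[[0,0,0],[0,0,0],-1],[[0,0,0],[0,0,0],-1],[[0,0,0],[0,0,0],-1],[[0,0,0],[0,0,0],-1]]'
python3 - <<'E'
from h import *
go(.624,.158,.015,9.5)
E
```

```text
clock: 3.67
eef_pos: [0.6232, 0.158, 0.0181]
tool_rot: [0.647, 0.762, 0.001, 0.001]
ft_force: [0.0, 0.4, -0.0]
grip_width: 0.0854
grasp_force: 0.0
clock 3.67 eef [0.6232 0.158  0.0181] tilt [ 0.003  0.001 -1.   ] ydeg 9.3
shift units [-0.0004  0.0026  0.0104] turn z deg -0.17 units -0.0005 j6 1.66
```

Slightly lower, then close.

```bash
python3 -m inch '[[[0,0,0],[0,0,0.01],-1],[[0,0,0],[0,0,0],1],[[0,0,0],[0,0,0],1],[[0,0,0],[0,0,0],1],[[0,0,0],[0,0,0],1],[[0,0,0],[0,0,0],1],[[0,0,0],[0,0,0],1],[[0,0,0],[0,0,0],1]]'
python3 -m inch '[[[0,0,0],[0,0,-0.05],1],[[0,0,0],[0,0,-0.06],1],[[0,0,0],[0,0,-0.06],1],[[0,0,0],[0,0,-0.06],1],[[0,0,0],[0,0,0],1],[[0,0,0],[0,0,0],1]]'
python3 - <<'E'
from h import *
for n in ("scene","top"):
    c=cam(n); b=c["img"]
    u,v=map(int,px(c,(.62,.158,.06))); crop(c,max(u-65,0),v-50,u+65,v+50,6,f"pics/g1{n}.png")
E
```

```text
clock: 4.33
eef_pos: [0.6219, 0.1577, 0.0133]
tool_rot: [0.647, 0.762, 0.0, -0.0]
ft_force: [-0.5, 1.1, 0.4]
grip_width: 0.0004
grasp_force: 0.0
clock: 4.83
eef_pos: [0.623, 0.1579, 0.0836]
tool_rot: [0.647, 0.762, 0.001, 0.001]
ft_force: [-0.3, -0.2, -1.0]
grip_width: 0.0004
grasp_force: 0.0
```

View pics/g1scene.png

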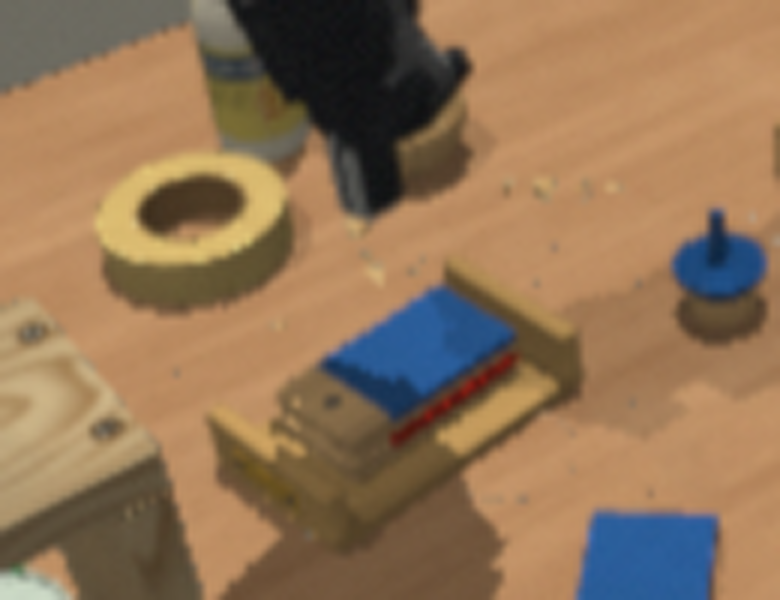

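View pics/g1top.png

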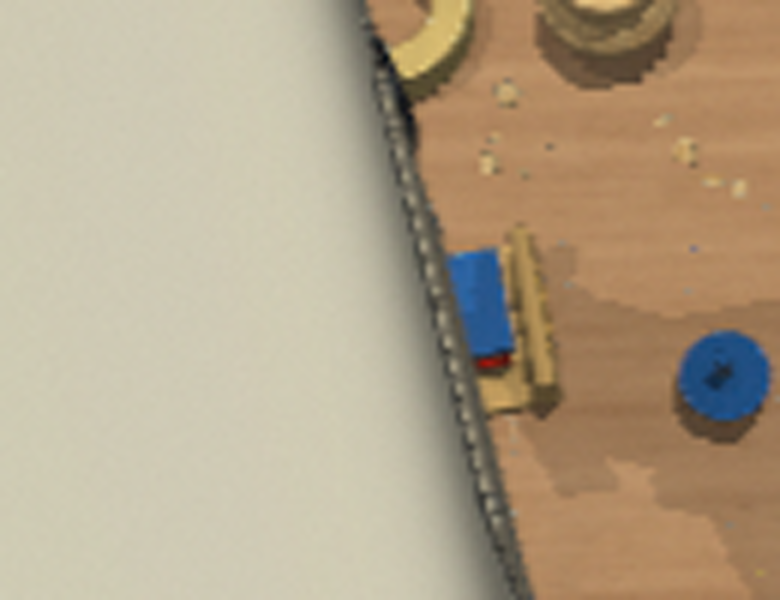

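```bash
python3 - <<'E'
from h import *
c=cam("top"); boards(c,lambda n,x,y:.010 if x<.55 else .028 if y>0 else .018)
o=telemetry.get_obs(); print(o["eef_pos"],o["tool_rot"], px(c,o["eef_pos"]))
s=cam("scene"); print("scene px of tcp",px(s,o["eef_pos"]), "crop origin",px(s,(.62,.158,.06)))
E
```

```text
red z 0.01 centre [ 0.4376 -0.0201] y-axis deg 66.3 painted [0.0498 0.0668]
red z 0.01 centre [ 0.4313 -0.2748] y-axis deg 57.8 painted [0.0501 0.0666]
blue z 0.018 centre [ 0.6215 -0.1395] y-axis deg 97.8 painted [0.0494 0.0651]
[0.62088518 0.15741746 0.08079251] [ 6.47251197e-01  7.62275686e-01 -1.04858554e-03 -7.52368378e-04] (np.float64(188.17055691453362), np.float64(145.2627160316646))
scene px of tcp (np.float64(178.54251237479275), np.float64(195.8807032302564)) crop origin (np.float64(179.7507810215773), np.float64(202.73245345349076))
```

```bash
python3 -m inch '[[[0,0,0],[0,0,0.08],1],[[0,0,0],[0,0,0.08],1],[[0,0,0],[0,0,0.04],1],[[0,0,0],[0,0,0],1],[[0,0,0],[0,0,0],1],[[0,0,0],[0,0,0],1],[[0,0,0],[0,0,0],1],[[0,0,0],[0,0,0],1]]'
python3 - <<'E'
from h import *
c=cam("scene"); crop(c,130,130,260,230,6,"pics/g2.png")
o=telemetry.get_obs(); print(o["eef_pos"]); 
for z in (0,.01,.02,.03): print(z,(np.array(px(c,o["eef_pos"]+[0,0,z]))-[130,130])*6)
E
```

```text
clock: 5.7
eef_pos: [0.6231, 0.158, 0.0239]
tool_rot: [0.647, 0.762, 0.001, 0.001]
ft_force: [-0.3, -0.8, -0.3]
grip_width: -0.0001
grasp_force: 0.0
[0.62296545 0.15791483 0.02377228]
0 [307.42939024 498.79422445]
0.01 [304.05880489 480.90099275]
0.02 [300.64117533 462.75802022]
0.03 [297.17550975 444.36004156]
```

View pics/g2.png

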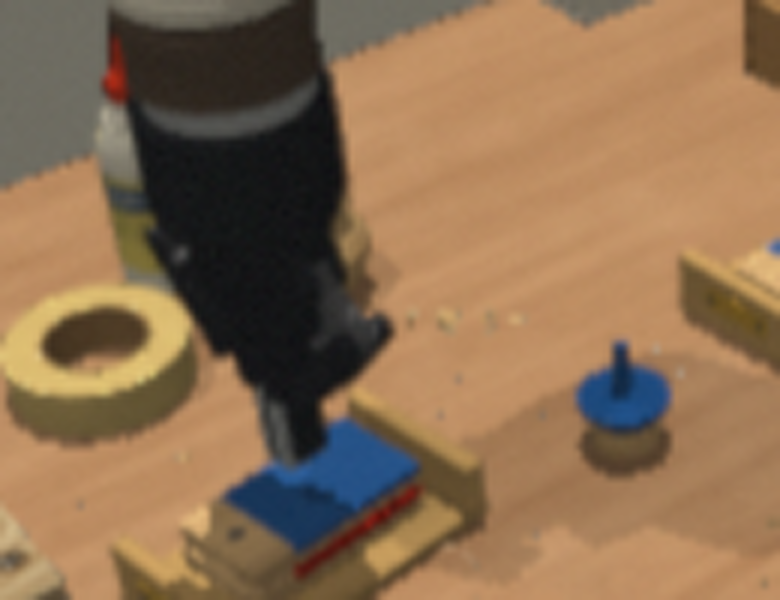

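```bash
python3 -m inch '[[[0,0,0],[0,0,0.03],1],[[0,0,0],[0,0,0],1],[[0,0,0],[0,0,0.007],1],[[0,0,0],[0,0,0],1],[[0,0,0],[0,0,0],1]]' | grep -E "eef|force"
python3 -m inch '[[[0,0,0],[0,0,0.007],1],[[0,0,0],[0,0,0],1],[[0,0,0],[0,0,0],1]]'| grep -E "eef|force"
python3 -m inch '[[[0,0,0],[0,0,0.007],1],[[0,0,0],[0,0,0],1],[[0,0,0],[0,0,0],1]]'| grep -E "eef|force"
```

```text
eef_pos: [0.6217, 0.1576, 0.0109]
ft_force: [-0.1, 0.1, 0.4]
grasp_force: 0.0
eef_pos: [0.6218, 0.1576, 0.009]
ft_force: [-0.1, 0.1, 0.5]
grasp_force: 0.0
eef_pos: [0.6218, 0.1576, 0.0068]
ft_force: [-0.2, 0.4, 0.1]
grasp_force: 0.0
```

```bash
for i in 1; do :; done
python3 -m inch '[[[0,0,0],[0,0,0.007],1],[[0,0,0],[0,0,0],1],[[0,0,0],[0,0,0],1]]'| grep -E "eef|t_force"
python3 -m inch '[[[0,0,0],[0,0,0.007],1],[[0,0,0],[0,0,0],1],[[0,0,0],[0,0,0],1]]'| grep -E "eef|t_force"
python3 -m inch '[[[0,0,0],[0,0,0.007],1],[[0,0,0],[0,0,0],1],[[0,0,0],[0,0,0],1]]'| grep -E "eef|t_force"
python3 - <<'E'
from h import *
c=cam("scene"); crop(c,130,130,260,230,6,"pics/g3.png")
E
```

```text
eef_pos: [0.6217, 0.1576, 0.0047]
ft_force: [0.3, 0.8, -0.4]
eef_pos: [0.6223, 0.1578, 0.0036]
ft_force: [-1.8, 0.3, 5.6]
eef_pos: [0.6223, 0.1578, 0.0036]
ft_force: [-5.0, -0.9, 14.2]
```

View pics/g3.png

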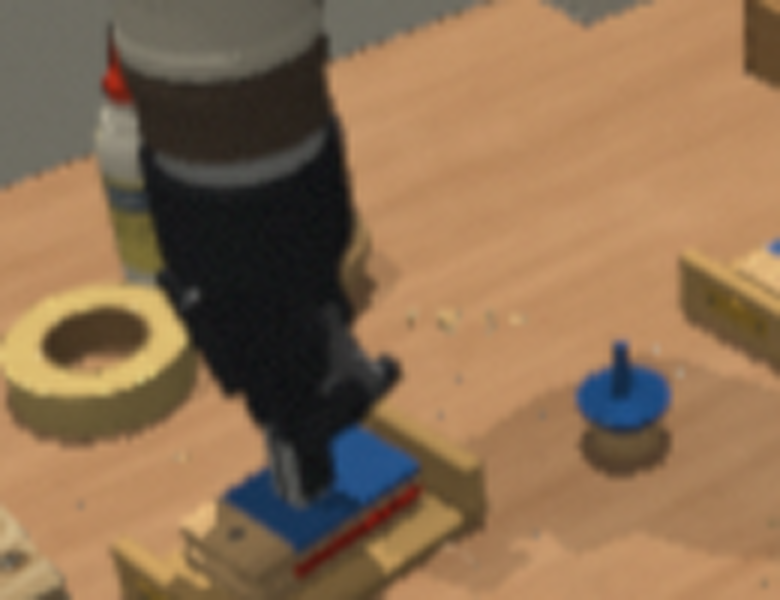

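```bash
python3 -m inch '[[[0,0,0],[0,0,-0.075],-1],[[0,0,0],[0,0,-0.075],-1],[[0,0,0],[0,0,0],-1],[[0,0,0],[0,0,0],-1],[[0,0,0],[0,0,0],-1],[[0,0,0],[0,0,0],-1],[[0,0,0],[0,0,0],-1],[[0,0,0],[0,0,0],-1],[[0,0,0],[0,0,0],-1]]'
python3 - <<'E'
from h import *
c=cam("scene"); print(w(c,180,214.2,.028)); go(.623,.158,-.0095,9.5)
E
```

```text
clock: 8.22
eef_pos: [0.6214, 0.1575, 0.0448]
tool_rot: [0.647, 0.762, -0.001, -0.0]
ft_force: [0.6, 0.5, -0.1]
grip_width: 0.0853
grasp_force: 0.0
[0.61695422 0.16434187 0.028     ]
clock 8.27 eef [0.6216 0.1576 0.045 ] tilt [-0.001 -0.    -1.   ] ydeg 9.3
shift units [0.0007 0.0051 0.1817] turn z deg -0.17 units -0.0005 j6 1.66
```

```bash
python3 -m inch '[[[0,0,0],[0,0.005,0.06],-1],[[0,0,0],[0,0,0.06],-1],[[0,0,0],[0,0,0.06],-1],[[0,0,0],[0,0,0],-1],[[0,0,0],[0,0,0],-1],[[0,0,0],[0,0,0],-1],[[0,0,0],[0,0,0],-1]]'
python3 -m inch '[[[0,0,0],[0,0,0],1],[[0,0,0],[0,0,0],1],[[0,0,0],[0,0,0],1],[[0,0,0],[0,0,0],1],[[0,0,0],[0,0,0],1],[[0,0,0],[0,0,0],1],[[0,0,0],[0,0,0],1]]'
```

```text
clock: 8.85
eef_pos: [0.6247, 0.1582, -0.0067]
tool_rot: [0.647, 0.762, 0.001, 0.001]
ft_force: [0.7, -0.5, -0.1]
grip_width: 0.0854
grasp_force: 0.0
clock: 9.43
eef_pos: [0.6244, 0.1582, -0.007]
tool_rot: [0.647, 0.762, 0.001, 0.001]
ft_force: [0.2, -0.7, 5.7]
grip_width: 0.0483
grasp_force: 63.0
```

```bash
python3 -m inch '[[[0,0,0],[0,0,-0.05],1],[[0,0,0],[0,0,-0.1],1],[[0,0,0],[0,0,-0.1],1],[[0,0,0],[0,0,-0.05],1],[[0,0,0],[0,0,0],1],[[0,0,0],[0,0,0],1]]'
python3 - <<'E'
from h import *
go(.6215,-.1388,.08,7.8)
E
```

```text
clock: 9.93
eef_pos: [0.6238, 0.158, 0.0821]
tool_rot: [0.647, 0.762, 0.001, 0.0]
ft_force: [-0.1, 1.1, -2.0]
grip_width: 0.0481
grasp_force: 62.4
clock 9.93 eef [0.6238 0.158  0.0821] tilt [ 0.001  0.    -1.   ] ydeg 9.3
shift units [-0.975  -0.1679  0.0067] turn z deg 1.53 units 0.0043 j6 1.66
```

```bash
python3 -m inch '[[[0,0,0],[-0.06,-0.01,0],1],[[0,0,0],[-0.12,-0.021,0],1],[[0,0,0],[-0.12,-0.021,0],1],[[0,0,0],[-0.12,-0.021,0],1],[[0,0,0],[-0.12,-0.021,0],1],[[0,0,0],[-0.12,-0.021,0],1],[[0,0,0],[-0.12,-0.021,0],1],[[0,0,0],[-0.12,-0.021,0],1],[[0,0,0],[-0.075,-0.011,0],1],[[0,0,0.0043],[0,0,0],1]]' | head -2
python3 -m inch '[[[0,0,0],[0,0,0],1],[[0,0,0],[0,0,0.1],1],[[0,0,0],[0,0,0.06],1],[[0,0,0],[0,0,0],1],[[0,0,0],[0,0,0],1],[[0,0,0],[0,0,0],1],[[0,0,0],[0,0,0],1],[[0,0,0],[0,0,0],1]]' | head -2
python3 - <<'E'
from h import *
go(.6215,-.1388,-.006,7.8)
E
```

```text
clock: 10.77
eef_pos: [0.6188, -0.1442, 0.0786]
clock: 11.43
eef_pos: [0.6223, -0.1388, 0.0353]
clock 11.43 eef [ 0.6223 -0.1388  0.0353] tilt [ 0.003 -0.001 -1.   ] ydeg 7.8
shift units [ 0.0004 -0.0031  0.1375] turn z deg 0.02 units 0.0001 j6 1.21
```

```bash
python3 -m inch '[[[0,0,0],[0,-0.002,0.05],1],[[0,0,0],[0,0,0.05],1],[[0,0,0],[0,0,0.03],1],[[0,0,0],[0,0,0],1],[[0,0,0],[0,0,0],1],[[0,0,0],[0,0,0],1],[[0,0,0],[0,0,0],1]]' | sed -n '2p;4p'
python3 -m inch '[[[0,0,0],[0,0,0.006],1],[[0,0,0],[0,0,0],1],[[0,0,0],[0,0,0],1]]' | sed -n '2p;4p'
python3 -m inch '[[[0,0,0],[0,0,0.004],1],[[0,0,0],[0,0,0],1],[[0,0,0],[0,0,0],1]]' | sed -n '2p;4p'
```

```text
eef_pos: [0.6211, -0.1391, -0.0043]
ft_force: [0.5, 0.3, -0.8]
eef_pos: [0.6206, -0.139, -0.0069]
ft_force: [1.0, -0.7, -1.6]
eef_pos: [0.6206, -0.139, -0.007]
ft_force: [-2.9, -0.1, 5.2]
```

```bash
python3 -m inch '[[[0,0,0],[0,0,0],-1],[[0,0,0],[0,0,0],-1],[[0,0,0],[0,0,0],-1],[[0,0,0],[0,0,0],-1],[[0,0,0],[0,0,0],-1],[[0,0,0],[0,0,-0.06],-1],[[0,0,0],[0,0,-0.1],-1],[[0,0,0],[0,0,-0.1],-1],[[0,0,0],[0,0,-0.06],-1]]' | sed -n '2p;4,5p'
python3 -m inch '[[[0,0,-0.0185],[0,0,0],-1],[[0,0,-0.0185],[0,0,0],-1],[[0,0,-0.0185],[0,0,0],-1],[[0,0,-0.0185],[0,0,0],-1],[[0,0,-0.0185],[0,0,0],-1],[[0,0,-0.0183],[0,0,0],-1],[[0,0,0],[0,0,0],-1],[[0,0,0],[0,0,0],-1]]' | sed -n '2p;4,5p'
python3 - <<'E'
from h import *
go(.4625,.1471,.08,47.7)
E
```

```text
eef_pos: [0.6218, -0.1393, 0.0908]
ft_force: [0.0, -0.4, 0.8]
grip_width: 0.0855
eef_pos: [0.6204, -0.139, 0.0875]
ft_force: [-0.3, 0.8, -0.1]
grip_width: 0.0853
clock 13.93 eef [ 0.6204 -0.139   0.0875] tilt [-0.  0. -1.] ydeg 47.5
shift units [1.0323 0.3475 0.0253] turn z deg -0.2 units -0.0006 j6 0.52
```

```bash
python3 -m inch '[[[0,0,0],[0.1147,0.0386,0],-1],[[0,0,0],[0.1147,0.0386,0],-1],[[0,0,0],[0.1147,0.0386,0],-1],[[0,0,0],[0.1147,0.0386,0],-1],[[0,0,0],[0.1147,0.0386,0],-1],[[0,0,0],[0.1147,0.0386,0],-1],[[0,0,0],[0.1147,0.0386,0],-1],[[0,0,0],[0.1147,0.0386,0],-1],[[0,0,-0.0005],[0.1147,0.0386,0],-1],[[0,0,0],[0,0,0],-1]]' | sed -n '2p'
python3 -m inch '[[[0,0,0],[0,0,0.1],-1],[[0,0,0],[0,0,0.05],-1],[[0,0,0],[0,0,0],-1],[[0,0,0],[0,0,0],-1],[[0,0,0],[0,0,0],-1],[[0,0,0],[0,0,0],-1]]' | sed -n '2p'
python3 - <<'E'
from h import *
go(.4625,.1471,-.025,47.7)
c=cam("top"); boards(c,lambda n,x,y:.010 if x<.55 else .018 if y>0 else .028)
crop(c,270,110,350,180,8,"pics/p1.png")
E
```

```text
eef_pos: [0.4584, 0.1512, 0.0878]
eef_pos: [0.4631, 0.1466, 0.0439]
clock 15.27 eef [0.4631 0.1466 0.0439] tilt [ 0.002  0.001 -1.   ] ydeg 47.8
shift units [ 0.0028 -0.0006  0.2298] turn z deg 0.08 units 0.0002 j6 1.04
red z 0.018 centre [0.6204 0.1599] y-axis deg 100.1 painted [0.0496 0.0667]
red z 0.01 centre [ 0.4377 -0.0201] y-axis deg 66.0 painted [0.0498 0.067 ]
red z 0.01 centre [ 0.4314 -0.2747] y-axis deg 57.6 painted [0.0501 0.0669]
blue z 0.028 centre [ 0.6195 -0.1393] y-axis deg 98.4 painted [0.0494 0.0651]
```

View pics/p1.png

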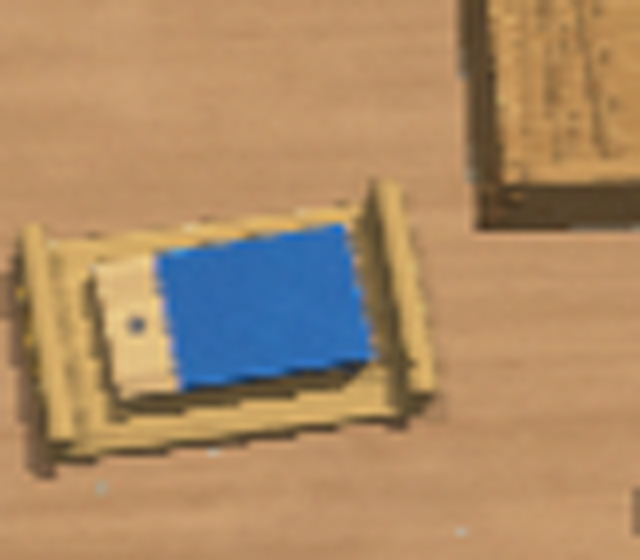

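```bash
python3 -m inch '[[[0,0,0],[0.003,0,0.08],-1],[[0,0,0],[0,0,0.08],-1],[[0,0,0],[0,0,0.06],-1],[[0,0,0],[0,0,0],-1],[[0,0,0],[0,0,0],-1],[[0,0,0],[0,0,0],-1],[[0,0,0],[0,0,0],-1]]' | sed -n '2p;4p'
python3 -m inch '[[[0,0,0],[0,0,0.008],-1],[[0,0,0],[0,0,0],-1],[[0,0,0],[0,0,0],-1],[[0,0,0],[0,0,0],1],[[0,0,0],[0,0,0],1],[[0,0,0],[0,0,0],1],[[0,0,0],[0,0,0],1],[[0,0,0],[0,0,0],1],[[0,0,0],[0,0,0],1],[[0,0,0],[0,0,0],1]]'
```

```text
eef_pos: [0.4627, 0.1477, -0.0217]
ft_force: [0.6, -0.1, -0.4]
clock: 16.73
eef_pos: [0.4616, 0.1474, -0.0251]
tool_rot: [0.36, 0.933, 0.0, 0.0]
ft_force: [-0.5, -1.1, 6.1]
grip_width: 0.0481
grasp_force: 62.3
```

```bash
python3 -m inch '[[[0,0,0],[0,0,-0.06],1],[[0,0,0],[0,0,-0.12],1],[[0,0,0],[0,0,-0.12],1],[[0,0,0],[0,0,-0.06],1],[[0,0,0.0185],[0,0,0],1],[[0,0,0.0185],[0,0,0],1],[[0,0,0.0185],[0,0,0],1],[[0,0,0.0185],[0,0,0],1],[[0,0,0.0185],[0,0,0],1],[[0,0,0.0183],[0,0,0],1]]' | sed -n '2p;5p'
python3 -m inch '[[[0,0,0],[0,0,0],1],[[0,0,0],[0,0,0],1]]' | sed -n '2p'
python3 - <<'E'
from h import *
go(.6223,-.138,.08,7.8)
E
```

```text
eef_pos: [0.4605, 0.1471, 0.0818]
grip_width: 0.0481
eef_pos: [0.4607, 0.1471, 0.0819]
clock 17.73 eef [0.4607 0.1471 0.0819] tilt [-0.001 -0.    -1.   ] ydeg 8.1
shift units [-1.017   0.399   0.0061] turn z deg 0.33 units 0.0009 j6 1.74
```

```bash
python3 -m inch '[[[0,0,0.001],[-0.06,0.0233,0],1],[[0,0,0],[-0.12,0.0471,0],1],[[0,0,0],[-0.12,0.0471,0],1],[[0,0,0],[-0.12,0.0471,0],1],[[0,0,0],[-0.12,0.0471,0],1],[[0,0,0],[-0.12,0.0471,0],1],[[0,0,0],[-0.12,0.0471,0],1],[[0,0,0],[-0.12,0.0471,0],1],[[0,0,0],[-0.117,0.0460,0],1],[[0,0,0],[0,0,0],1]]' | sed -n '2p'
python3 -m inch '[[[0,0,0],[0,0,0],1],[[0,0,0],[0,0,0.09],1],[[0,0,0],[0,0,0.09],1],[[0,0,0],[0,0,0],1],[[0,0,0],[0,0,0],1],[[0,0,0],[0,0,0],1],[[0,0,0],[0,0,0],1]]' | sed -n '2p'
python3 - <<'E'
from h import *
go(.6223,-.138,.004,7.8)
E
```

```text
eef_pos: [0.6229, -0.1461, 0.0813]
eef_pos: [0.6216, -0.1389, 0.0305]
clock 19.15 eef [ 0.6216 -0.1389  0.0305] tilt [ 0.003 -0.001 -1.   ] ydeg 7.7
shift units [0.0029 0.0025 0.0882] turn z deg -0.12 units -0.0003 j6 1.22
```

```bash
python3 -m inch '[[[0,0,0],[0.003,0.0025,0.05],1],[[0,0,0],[0,0,0.025],1],[[0,0,0],[0,0,0],1],[[0,0,0],[0,0,0],1],[[0,0,0],[0,0,0],1],[[0,0,0],[0,0,0],1]]' | sed -n '2p;4p'
python3 -m inch '[[[0,0,0],[0.002,0.002,0.008],1],[[0,0,0],[0,0,0],1],[[0,0,0],[0,0,0],1]]' | sed -n '2p;4p'
python3 -m inch '[[[0,0,0],[0,0,0.006],1],[[0,0,0],[0,0,0],1],[[0,0,0],[0,0,0],1]]' | sed -n '2p;4p'
```

```text
eef_pos: [0.6214, -0.1385, 0.0067]
ft_force: [0.2, 0.3, -0.3]
eef_pos: [0.6213, -0.1376, 0.0034]
ft_force: [0.7, 0.2, -1.2]
eef_pos: [0.6216, -0.1377, 0.0029]
ft_force: [-1.4, 1.1, 5.4]
```

```bash
python3 -m inch '[[[0,0,0],[0,0,0],-1],[[0,0,0],[0,0,0],-1],[[0,0,0],[0,0,0],-1],[[0,0,0],[0,0,0],-1],[[0,0,0],[0,0,0],-1],[[0,0,0],[0,0,-0.06],-1],[[0,0,0],[0,0,-0.1],-1],[[0,0,0],[0,0,-0.1],-1],[[0,0,0],[0,0,-0.03],-1]]' | sed -n '2p;4,5p'
python3 -m inch '[[[0,0,0.0177],[0,0,0],-1],[[0,0,0.0177],[0,0,0],-1],[[0,0,0.0177],[0,0,0],-1],[[0,0,0.0177],[0,0,0],-1],[[0,0,0.0177],[0,0,0],-1],[[0,0,0],[0,0,0],-1],[[0,0,0],[0,0,0],-1]]' | sed -n '2p;4,5p'
python3 - <<'E'
from h import *
go(.438,-.0201,.03,-24)
E
```

```text
eef_pos: [0.6242, -0.1383, 0.0936]
ft_force: [0.1, 0.7, 0.8]
grip_width: 0.0855
eef_pos: [0.6211, -0.1376, 0.0881]
ft_force: [0.1, -0.2, 0.3]
grip_width: 0.0854
clock 21.48 eef [ 0.6211 -0.1376  0.0881] tilt [-0.001  0.    -1.   ] ydeg -24.1
shift units [ 0.1083 -0.717   0.1941] turn z deg -0.1 units -0.0003 j6 1.77
```

```bash
python3 -m inch '[[[0,0,0],[0.018,-0.1195,0],-1],[[0,0,0],[0.018,-0.1195,0],-1],[[0,0,0],[0.018,-0.1195,0],-1],[[0,0,0],[0.018,-0.1195,0],-1],[[0,0,0],[0.018,-0.1195,0],-1],[[0,0,0],[0.018,-0.1195,0],-1],[[0,0,0],[0,0,0.1],-1],[[0,0,0],[0,0,0.09],-1],[[0,0,0],[0,0,0],-1],[[0,0,0],[0,0,0],-1]]' | sed -n '2p'
python3 -m inch '[[[0,0,0],[0,0,0],-1],[[0,0,0],[0,0,0],-1],[[0,0,0],[0,0,0],-1]]' | sed -n '2p'
python3 - <<'E'
from h import *
go(.438,-.0201,-.025,-24)
c=cam("top"); boards(c,lambda n,x,y:.010 if x<.55 else .018 if y>0 else .038)
E
```

```text
eef_pos: [0.4371, -0.0196, 0.031]
eef_pos: [0.4401, -0.02, 0.0328]
clock 22.57 eef [ 0.4401 -0.02    0.0328] tilt [ 0.003 -0.    -1.   ] ydeg -24.3
shift units [-0.0033 -0.0066  0.1927] turn z deg -0.26 units -0.0007 j6 1.95
red z 0.018 centre [0.6208 0.1597] y-axis deg 99.1 painted [0.0494 0.0661]
red z 0.01 centre [ 0.4314 -0.2749] y-axis deg 57.2 painted [0.0501 0.0668]
blue z 0.038 centre [ 0.6267 -0.1437] y-axis deg 76.6 painted [0.0485 0.0603]
```

```bash
python3 -m inch '[[[0,0,0],[-0.003,-0.005,0.08],-1],[[0,0,0],[0,0,0.08],-1],[[0,0,0],[0,0,0.03],-1],[[0,0,0],[0,0,0],-1],[[0,0,0],[0,0,0],-1],[[0,0,0],[0,0,0],-1],[[0,0,0],[0,0,0],-1]]' | sed -n '2p;4p'
python3 - <<'E'
from h import *
go(.438,-.0201,-.025,-24)
c=cam("scene"); boards(c,lambda n,x,y:.010 if x<.55 else .018 if y>0 else .038)
c=cam("top"); boards(c,lambda n,x,y:.010 if x<.55 else .018 if y>0 else .038)
E
```

```text
eef_pos: [0.4381, -0.02, -0.0242]
ft_force: [-0.8, 1.0, 0.2]
clock 23.2 eef [ 0.4381 -0.02   -0.0242] tilt [ 0.002 -0.    -1.   ] ydeg -24.3
shift units [-0.0005 -0.0002  0.0026] turn z deg -0.26 units -0.0007 j6 1.95
red z 0.01 centre [ 0.4309 -0.2701] y-axis deg 61.0 painted [0.0503 0.0652]
red z 0.018 centre [0.6206 0.1629] y-axis deg 99.9 painted [0.0496 0.0653]
red z 0.018 centre [0.6206 0.1596] y-axis deg 99.7 painted [0.0495 0.0659]
red z 0.01 centre [ 0.4314 -0.2747] y-axis deg 57.6 painted [0.0501 0.0669]
blue z 0.038 centre [ 0.6209 -0.1398] y-axis deg 96.4 painted [0.0501 0.0653]
```

```bash
python3 -m inch '[[[0,0,0],[0,0,0.003],-1],[[0,0,0],[0,0,0],-1],[[0,0,0],[0,0,0],1],[[0,0,0],[0,0,0],1],[[0,0,0],[0,0,0],1],[[0,0,0],[0,0,0],1],[[0,0,0],[0,0,0],1],[[0,0,0],[0,0,0],1],[[0,0,0],[0,0,0],1]]'
```

```text
clock: 24.05
eef_pos: [0.437, -0.0199, -0.0258]
tool_rot: [0.84, 0.543, 0.0, 0.0]
ft_force: [-0.7, 0.6, 5.4]
grip_width: 0.0485
grasp_force: 62.1
```

```bash
python3 -m inch '[[[0,0,0],[0,0,-0.06],1],[[0,0,0],[0,0,-0.12],1],[[0,0,0],[0,0,-0.12],1],[[0,0,0],[0,0,-0.06],1],[[0,0,-0.0189],[0,0,0],1],[[0,0,-0.0189],[0,0,0],1],[[0,0,-0.0189],[0,0,0],1],[[0,0,-0.0189],[0,0,0],1],[[0,0,-0.0189],[0,0,0],1],[[0,0,0],[0,0,0],1]]' | sed -n '2p;5p'
python3 -m inch '[[[0,0,0],[0,0,0],1],[[0,0,0],[0,0,0],1]]' | sed -n '2p'
python3 - <<'E'
from h import *
go(.6215,.1593,.08,9.7)
E
```

```text
eef_pos: [0.4364, -0.0199, 0.0814]
grip_width: 0.0481
eef_pos: [0.4366, -0.02, 0.0815]
clock 25.05 eef [ 0.4366 -0.02    0.0815] tilt [-0.001 -0.    -1.   ] ydeg 9.6
shift units [0.4861 0.7076 0.0046] turn z deg -0.08 units -0.0002 j6 1.36
```

```bash
python3 -m inch '[[[0,0,0],[0.0486,0.0708,0],1],[[0,0,0],[0.073,0.106,0],1],[[0,0,0],[0.073,0.106,0],1],[[0,0,0],[0.073,0.106,0],1],[[0,0,0],[0.073,0.106,0],1],[[0,0,0],[0.073,0.106,0],1],[[0,0,0],[0.0725,0.1068,0],1],[[0,0,0],[0,0,0],1],[[0,0,0],[0,0,0.1],1],[[0,0,0],[0,0,0.1],1]]' | sed -n '2p'
python3 -m inch '[[[0,0,0],[0,0,0.04],1],[[0,0,0],[0,0,0],1],[[0,0,0],[0,0,0],1],[[0,0,0],[0,0,0],1],[[0,0,0],[0,0,0],1]]' | sed -n '2p'
python3 - <<'E'
from h import *
go(.6215,.1593,-.006,9.7)
E
```

```text
eef_pos: [0.6238, 0.1612, 0.0223]
eef_pos: [0.623, 0.16, 0.0121]
clock 26.3 eef [0.623  0.16   0.0121] tilt [ 0.004  0.001 -1.   ] ydeg 9.7
shift units [-0.0015 -0.0057  0.0604] turn z deg 0.02 units 0.0001 j6 1.65
```

```bash
python3 -m inch '[[[0,0,0],[-0.0015,-0.004,0.03],1],[[0,0,0],[0,0,0.023],1],[[0,0,0],[0,0,0],1],[[0,0,0],[0,0,0],1],[[0,0,0],[0,0,0],1],[[0,0,0],[0,0,0],1]]' | sed -n '2p;4p'
python3 -m inch '[[[0,0,0],[0,0,0.008],1],[[0,0,0],[0,0,0],1],[[0,0,0],[0,0,0],1]]' | sed -n '2p;4p'
python3 -m inch '[[[0,0,0],[0,0,0.006],1],[[0,0,0],[0,0,0],1],[[0,0,0],[0,0,0],1]]' | sed -n '2p;4p'
```

```text
eef_pos: [0.6203, 0.1592, -0.006]
ft_force: [0.3, -0.8, -0.9]
eef_pos: [0.6209, 0.1593, -0.0077]
ft_force: [-0.8, 0.2, 3.7]
eef_pos: [0.6209, 0.1594, -0.0078]
ft_force: [-3.7, -1.4, 12.6]
```

```bash
python3 -m inch '[[[0,0,0],[0,0,-0.004],-1],[[0,0,0],[0,0,0],-1],[[0,0,0],[0,0,0],-1],[[0,0,0],[0,0,0],-1],[[0,0,0],[0,0,0],-1],[[0,0,0],[0,0,-0.06],-1],[[0,0,0],[0,0,-0.1],-1],[[0,0,0],[0,0,-0.1],-1],[[0,0,0],[0,0,-0.06],-1]]' | sed -n '2p;4,5p'
python3 -m inch '[[[0,0,0.0196],[0,0,0],-1],[[0,0,0.0196],[0,0,0],-1],[[0,0,0.0196],[0,0,0],-1],[[0,0,0.0196],[0,0,0],-1],[[0,0,0.0196],[0,0,0],-1],[[0,0,0.0196],[0,0,0],-1],[[0,0,0],[0,0,0],-1],[[0,0,0],[0,0,0],-1]]' | sed -n '2p;4,5p'
python3 - <<'E'
from h import *
go(.4318,-.2748,.08,-32.6)
E
```

```text
eef_pos: [0.6214, 0.1594, 0.0896]
ft_force: [0.7, 0.1, 0.7]
grip_width: 0.0851
eef_pos: [0.62, 0.1591, 0.0864]
ft_force: [1.1, -0.9, -0.7]
grip_width: 0.0855
clock 28.72 eef [0.62   0.1591 0.0864] tilt [-0.001 -0.    -1.   ] ydeg -32.4
shift units [-1.5573  0.2452  0.022 ] turn z deg 0.21 units 0.0006 j6 2.39
```

```bash
python3 -m inch '[[[0,0,0.0006],[-0.1298,0.0204,0],-1],[[0,0,0],[-0.1298,0.0204,0],-1],[[0,0,0],[-0.1298,0.0204,0],-1],[[0,0,0],[-0.1298,0.0204,0],-1],[[0,0,0],[-0.1298,0.0204,0],-1],[[0,0,0],[-0.1298,0.0204,0],-1],[[0,0,0],[-0.1298,0.0204,0],-1],[[0,0,0],[-0.1298,0.0204,0],-1],[[0,0,0],[-0.1298,0.0204,0],-1],[[0,0,0],[-0.1298,0.0204,0],-1]]' | sed -n '2p'
python3 -m inch '[[[0,0,0],[-0.1298,0.0204,0],-1],[[0,0,0],[-0.1298,0.0204,0],-1],[[0,0,0],[0,0,0],-1],[[0,0,0],[0,0,0.1],-1],[[0,0,0],[0,0,0.1],-1],[[0,0,0],[0,0,0],-1],[[0,0,0],[0,0,0],-1],[[0,0,0],[0,0,0],-1],[[0,0,0],[0,0,0],-1]]' | sed -n '2p'
python3 - <<'E'
from h import *
go(.4318,-.2748,-.025,-32.6)
c=cam("top"); boards(c,lambda n,x,y:.010 if x<.55 else .028 if y>0 else .038)
E
```

```text
eef_pos: [0.4599, -0.203, 0.087]
eef_pos: [0.4306, -0.274, 0.0286]
clock 30.3 eef [ 0.4306 -0.274   0.0286] tilt [ 0.003 -0.002 -1.   ] ydeg -32.7
shift units [-1.000e-04  4.300e-03  1.786e-01] turn z deg -0.11 units -0.0003 j6 1.57
red z 0.028 centre [0.6197 0.1587] y-axis deg 100.4 painted [0.0498 0.0661]
blue z 0.038 centre [ 0.6208 -0.1397] y-axis deg 96.9 painted [0.0499 0.0654]
```

```bash
python3 -m inch '[[[0,0,0],[0,0.004,0.08],-1],[[0,0,0],[0,0,0.07],-1],[[0,0,0],[0,0,0.024],-1],[[0,0,0],[0,0,0],-1],[[0,0,0],[0,0,0],-1],[[0,0,0],[0,0,0],-1],[[0,0,0],[0,0,0],-1]]' | sed -n '2p;4p'
python3 -m inch '[[[0,0,0],[0,0,0.003],-1],[[0,0,0],[0,0,0],-1],[[0,0,0],[0,0,0],1],[[0,0,0],[0,0,0],1],[[0,0,0],[0,0,0],1],[[0,0,0],[0,0,0],1],[[0,0,0],[0,0,0],1],[[0,0,0],[0,0,0],1],[[0,0,0],[0,0,0],1]]'
```

```text
eef_pos: [0.4311, -0.2749, -0.024]
ft_force: [0.9, 0.2, -0.1]
clock: 31.68
eef_pos: [0.4304, -0.2745, -0.0258]
tool_rot: [0.878, 0.479, 0.0, 0.0]
ft_force: [-0.6, -0.4, 5.3]
grip_width: 0.0484
grasp_force: 62.4
```

```bash
python3 -m inch '[[[0,0,0],[0,0,-0.06],1],[[0,0,0],[0,0,-0.12],1],[[0,0,0],[0,0,-0.12],1],[[0,0,0],[0,0,-0.08],1],[[0,0,-0.0196],[0,0,0],1],[[0,0,-0.0196],[0,0,0],1],[[0,0,-0.0196],[0,0,0],1],[[0,0,-0.0196],[0,0,0],1],[[0,0,-0.0196],[0,0,0],1],[[0,0,-0.0196],[0,0,0],1]]' | sed -n '2p;5p'
python3 -m inch '[[[0,0,0],[0,0,0],1],[[0,0,0],[0,0,0],1]]' | sed -n '2p'
python3 - <<'E'
from h import *
go(.6219,.1595,.08,9.8)
E
```

```text
eef_pos: [0.4295, -0.2738, 0.087]
grip_width: 0.048
eef_pos: [0.4296, -0.2739, 0.0871]
clock 32.68 eef [ 0.4296 -0.2739  0.0871] tilt [-0.001  0.001 -1.   ] ydeg 9.4
shift units [1.3211 0.8678 0.0241] turn z deg -0.43 units -0.0012 j6 0.84
```

```bash
python3 -m inch '[[[0,0,-0.001],[0.055,0.036,0],1],[[0,0,0],[0.1101,0.0723,0],1],[[0,0,0],[0.1101,0.0723,0],1],[[0,0,0],[0.1101,0.0723,0],1],[[0,0,0],[0.1101,0.0723,0],1],[[0,0,0],[0.1101,0.0723,0],1],[[0,0,0],[0.1101,0.0723,0],1],[[0,0,0],[0.1101,0.0723,0],1],[[0,0,0],[0.1101,0.0723,0],1],[[0,0,0],[0.1101,0.0723,0],1]]' | sed -n '2p'
python3 -m inch '[[[0,0,0],[0.1101,0.0723,0],1],[[0,0,0],[0.1101,0.0723,0],1],[[0,0,0],[0.055,0.036,0],1],[[0,0,0],[0,0,0],1],[[0,0,0],[0,0,0.1],1],[[0,0,0],[0,0,0.09],1],[[0,0,0],[0,0,0],1],[[0,0,0],[0,0,0],1],[[0,0,0],[0,0,0],1],[[0,0,0],[0,0,0],1]]' | sed -n '2p'
python3 - <<'E'
from h import *
go(.6219,.1595,.005,9.8)
E
```

```text
eef_pos: [0.5792, 0.0722, 0.0874]
eef_pos: [0.6197, 0.1609, 0.0328]
clock 34.35 eef [0.6197 0.1609 0.0328] tilt [ 0.003  0.001 -1.   ] ydeg 9.8
shift units [-0.0057  0.0061  0.0929] turn z deg 0.03 units 0.0001 j6 1.65
```

```bash
python3 -m inch '[[[0,0,0],[-0.005,0.0065,0.05],1],[[0,0,0],[0,0,0.033],1],[[0,0,0],[0,0,0],1],[[0,0,0],[0,0,0],1],[[0,0,0],[0,0,0],1],[[0,0,0],[0,0,0],1]]' | sed -n '2p;4p'
python3 -m inch '[[[0,0,0],[0,0,0.008],1],[[0,0,0],[0,0,0],1],[[0,0,0],[0,0,0],1]]' | sed -n '2p;4p'
python3 -m inch '[[[0,0,0],[0,0,0.006],1],[[0,0,0],[0,0,0],1],[[0,0,0],[0,0,0],1]]' | sed -n '2p;4p'
```

```text
eef_pos: [0.621, 0.16, 0.0068]
ft_force: [0.2, 0.5, -0.3]
eef_pos: [0.6203, 0.1598, 0.0034]
ft_force: [-1.2, -0.3, -1.4]
eef_pos: [0.6207, 0.1599, 0.0023]
ft_force: [-0.6, 0.3, 3.7]
```

```bash
python3 -m inch '[[[0,0,0],[0,0,0],-1],[[0,0,0],[0,0,0],-1],[[0,0,0],[0,0,0],-1],[[0,0,0],[0,0,0],-1],[[0,0,0],[0,0,0],-1],[[0,0,0],[0,0,-0.06],-1],[[0,0,0],[0,0,-0.12],-1],[[0,0,0],[0,0,-0.12],-1],[[0,0,0],[0,0,-0.12],-1],[[0,0,0],[0,0,0],-1]]' | sed -n '2p;4,5p'
python3 -m inch '[[[0,0,0],[0,-0.12,0],-1],[[0,0,0],[0,-0.12,0],-1],[[0,0,0],[0,-0.12,0],-1],[[0,0,0],[0,-0.12,0],-1],[[0,0,0],[0,-0.12,0],-1],[[0,0,0],[0,-0.12,0],-1],[[0,0,0],[0,-0.12,0],-1],[[0,0,0],[0,0,0],-1],[[0,0,0],[0,0,0],-1],[[0,0,0],[0,0,0],-1]]' | sed -n '2p;4,5p'
python3 - <<'E'
from h import *
c=cam("top"); boards(c,lambda n,x,y:.038)
crop(c,160,110,350,180,4.2,"pics/p2.png")
c=cam("scene"); boards(c,lambda n,x,y:.038); crop(c,120,140,320,260,3.9,"pics/p3.png")
E
```

```text
eef_pos: [0.6254, 0.1611, 0.1368]
ft_force: [1.6, 0.2, 1.5]
grip_width: 0.0856
eef_pos: [0.3733, 0.1168, 0.1282]
ft_force: [0.6, -0.0, 0.2]
grip_width: 0.0855
red z 0.038 centre [0.62   0.1588] y-axis deg 98.8 painted [0.0498 0.0668]
blue z 0.038 centre [ 0.6209 -0.1398] y-axis deg 96.2 painted [0.0502 0.0654]
red z 0.038 centre [0.6202 0.1627] y-axis deg 98.2 painted [0.0497 0.0652]
```

View pics/p3.png

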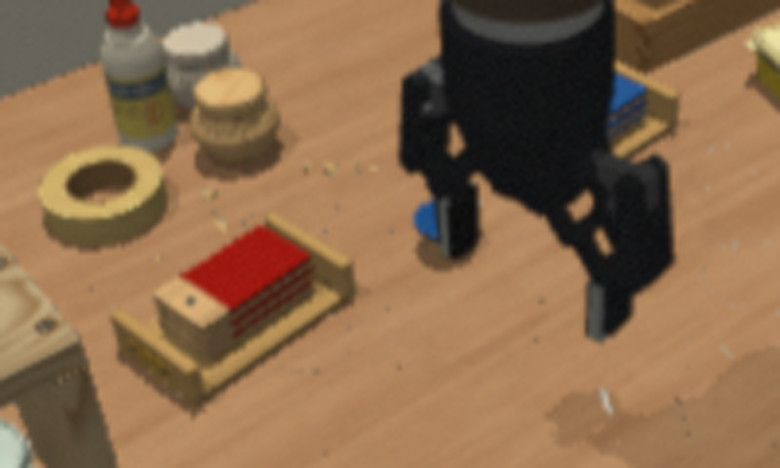

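The red pile at about (240,285) is square and flush. The gripper hides most of the blue pile, so I'm checking that one from above.

View pics/p2.png

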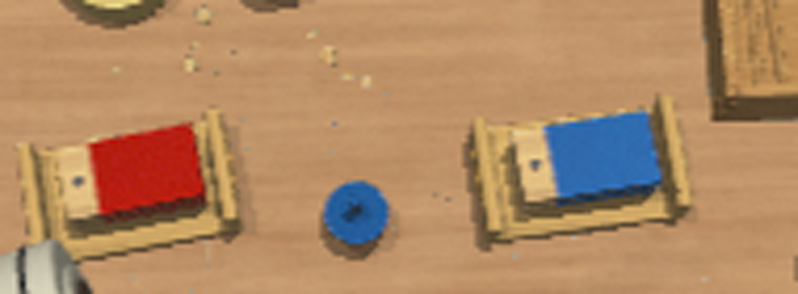

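From above, both piles sit square in their trays, red at (130,175) and blue at (590,160). The spinning top is undisturbed at (355,212).

```bash
python3 -c "
from workcell import workorder; print(workorder.job_done())"
```

```text
the job is handed in; nothing more can be done
None
```

The job is handed in at about 36 s of the 72 s limit, with no verdict returned: all three red and all three blue boards are piled in their own trays, upper boards measured within about 2 mm and 2° of their bottom boards, and nothing suggests the top, tub or jar was touched (only the top was looked at again afterwards).

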